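Switch off a bench power unit and pop its fuse hatch

TASK

On the grey bench power unit, switch the black rocker off by pressing down its red-marked half, which stands up nearest the robot. Then press the blue push-push fuse hatch in once, near its white grip pad, and let go so that it pops up by itself; see that it stays fully open and do not push it shut again. Use the fingers only to press: grasp nothing, and leave the pencil, brush, blocks and other tools lying where they are.

Things in the scene. Friction and masses are not known exactly. Their poses are not given: they have to be found in the camera images.
- power_unit: bench power unit: grey case 150 (x) x 190 (y) x 72 mm high, aluminium top plate, fixed to the bench, turned by up to 0.35 rad. Origin at the centre of its underside on the bench; own x points away from the robot, y left, z up. Hatch on the left of its top, rocker on the right.
- hatch (a joint): rad. Blue hatch panel, 102 (x) x 90 x 6 mm, top 8 mm above the plate, hinged at its far edge (unit x 46, y 35, z 77 mm). 0 (up to 0.02) shut and latched, -0.085 pressed in to its hard stop, 0.8 fully open. Press below -0.07 (3 to 5 N, 6 to 7 mm at hatch_press) and let go: a damped spring opens it in about 0.5 s, near edge rising 75 mm; a finger in the way holds it back. Pressed shut again, it relatches.
- hatch_press (a point): point on the hatch's top to press: middle of the white ribbed pad near its near edge, 16 mm in from that edge, 86 mm from the hinge, 80 mm above the bench while shut. Moves with the hatch.
- rocker (a joint): rad. Rocker switch: 0 on (red-marked near half up), 0.4 off (red-marked half down). It moves stiffly under about 2.5 N at rocker_off and stays where it is left, so press it down fully to its stop.
- rocker_off (a point): point on top of the rocker's red-marked near half, 16 mm nearer the robot (unit -x) than its pivot; press down here. About 89 mm above the bench when on, 6 mm lower when off (hard stop). Rocker black, 50 (x) x 30 mm, red mark near, green mark far, black bezel round it; pivot at unit x -5, y -58, z 79 mm.
- flag (a joint): travel (m) of the orange opened-flag, a 12 x 10 mm tab in the unit's left side: 0 at the start; the hatch pushes it out by 8 mm as it first opens past about 0.2 rad and it then stays out. It need not be touched.
- pencil: red pencil, 14 x 177 x 8 mm, lying on the bench near the unit's left side; loose, origin at the centre of its underside; not to be moved
- glue_brush: glue brush with a wooden handle, 18 x 188 x 15 mm, lying left of the pencil; loose, origin at the centre of its underside; not to be moved
- block_a: small wooden block, 27 x 54 x 27 mm, on the bench right of the unit; loose, origin at the centre of its underside; not to be moved
- block_b: small wooden block, 29 x 52 x 24 mm, on the bench right of the unit; loose, origin at the centre of its underside; not to be moved
- marking_gauge: wooden marking gauge, 44 x 200 x 56 mm, on the left of the bench; loose, origin at the centre of its underside; not to be moved
- sliding_bevel: sliding bevel with reddish wooden stock, 24 x 125 x 20 mm, on the right of the bench; loose, origin at the centre of its underside; not to be moved

How it is judged:
On the way, in this order (a step that is already met when the one before it is completed fails the run):
1. the rocker is switched off while the hatch is still shut (value of joint rocker above 0.33 rad and value of joint hatch below 0.05 rad), for 0.1 s.
2. with the rocker off, the hatch is pressed in by the fingers (value of joint hatch below -0.05 rad and value of joint rocker above 0.33 rad and contact force between the fingers and hatch above 0.5 N).
3. the hatch has popped fully open and stays there with nothing touching it (value of joint hatch above 0.7 rad and contact force between each of the arm, the fingers and hatch below 0.1 N), for 0.3 s.
At the end, for the whole second after the job is handed in: The hatch stands open (above 0.7 rad) and at rest, the rocker is off (above 0.33 rad), the orange flag is out (more than 6 mm), and every loose thing is within 30 mm of where it was (value of joint hatch above 0.7 rad and velocity of joint hatch between -0.05 and 0.05 rad/s and value of joint rocker above 0.33 rad and value of joint flag above 0.006 m and distance of each of pencil, glue_brush, block_a, block_b, marking_gauge, sliding_bevel from where it was at the start of the episode below 0.03 m); the robot touches nothing.
It fails at once if the hatch opens while the rocker is still on (value of joint hatch above 0.1 rad and value of joint rocker below 0.3 rad).
It fails at once if the hatch is pushed shut again after it has opened (pressed more than once) (value of joint flag above 0.006 m and value of joint hatch below 0.08 rad).
It fails at once if a loose thing is lifted, carried or pushed more than 30 mm from its place (distance of any of pencil, glue_brush, block_a, block_b, marking_gauge, sliding_bevel from where it was at the start of the episode above 0.03 m).
It also fails if it takes over 35 s, if anything falls off the work surface, if the arm or the gripper's body presses on something with over 40 N, if the wrist force passes 120 N, or if a joint passes its speed limit or range.

ROBOT

A 6-joint arm with a two-finger parallel gripper is mounted at the origin on a cart in front of the work surface, level with it; the furniture and walls round the work are solid. World frame = base frame: x ahead of the robot, y to its left, z up, the work surface at z = 0. Lengths are in m, angles in rad, forces in N, time in s.
With the tool pointing down it reaches from about 0.35 to 0.875 m from the base axis. Payload 15.5 kg.
Tool frame: the origin (TCP) lies at the very end of the fingers, on their centre line; the grasp point (between the pads) lies 19 mm behind it (r.pinch_z is the distance from the TCP to the grasp point, in m); x points along the fingers, y is the direction in which the jaws open and shut, and the axes are right-handed (so a half turn about x gives the same grasp; the last joint's range is limited). The gripper opens to 85 mm and grips with 20 to 120 N. Pads are 22 mm wide; open, the fingers measure 114 mm over their backs; the gripper's body (76 mm by 85 mm) begins 54 mm behind the grasp point. The pads swing forward as they close: fully open they stand 13 mm farther back than shut.
Start: joints at [1.109, 0.494, 1.345, -0, 1.302, -0.096], TCP at [0.224, 0.584, 0.231] pointing down, gripper open.
Joint ranges: [-2.91, 2.91], [-0.82, 2.16], [0.22, 2.67], [-1.22, 4.37], [0.12, 2.79], [-3.08, 3.08]. Speed limits (rad/s): [1.89, 1.89, 2.57, 3.01, 3.01, 3.01].

INTERFACE

Orientations are given as a 3x3 rotation matrix whose columns are the frame's x, y, z axes.
In Python, from station import r gives the robot as it stands.
- The arm moves only by the shell command python3 -m jog 'ROWS' [FORCE]. ROWS is text: rows parted by semicolons, each of 5 numbers parted by spaces: the gripper command: -1 is shut, 1 is fully open, values between are in proportion, then the shift along the tool's x, y, z in mm, then the turn about the tool's x in rad. In form: fingers tx ty tz turn; .... A call has 1 to 10 rows; each row shifts and turns the commanded pose from where the row before left it, along the tool's axes as they then stand; what a row does not reach is not made up. A row lasts 1/12 s, in which the tool goes at most 41.7 mm and 7.16 degrees, less where a joint would pass 70% of its speed; a pose out of reach is approached as far as the arm can. A call with a gripper value outside its range is refused whole. The fingers move at their own pace and stop on an object; FORCE is the grip in N (left out, the last holds). Time passes only in rows, so rows that do not move let the fingers close. It gives the time, the measured TCP pose, the force and the opening at its end, in the units of the state.
- r.state(): the state, without advancing time (a new reading comes with each control period).
- r.grab_frame(name): name is "side" or "top" or "wrist"; returns the picture (420x560x3 uint8, red, green, blue); there is no depth.
- r.calibration(name): a dict with "camera_matrix" (3x3 intrinsics, pixels), "pose" (4x4, takes a point from camera to world coordinates); the wrist camera has in their place "hand_eye" (4x4, takes a point from camera to tool coordinates, whose origin is the TCP and whose axes are the tool frame's). Camera axes: x right, y down, z forward; pixel columns grow to the right and rows downward; lengths in m; the calibration is good to about 2 mm. A picture is of the moment at which its call begins: read the wrist's pose just before it. calibration takes no time and is no camera call.
- r.sign_off(): hands the job in, once; it reports no verdict.
The state is a dict: "time_s": time; "joint_pos": joint angles; "qd": joint speeds; "joint_efforts": joint torques, N m; "position": TCP position; "orientation": TCP orientation; "force": force on the tool from outside, world axes, zero at the start; "torque": the same for the moment, N m; "width": finger opening in m.
Only numpy, scipy, OpenCV 4.12 (cv2) and the standard library are available. Lean on these libraries where they do the work, as an engineer would, in place of code of your own. Each camera call takes 0.05 s, during which the arm holds its last target.

## Working session

There is one attempt and no reset: what is moved stays moved. The work goes in short steps, Python scripts to look and compute and a shell command to move; the robot and the scene stay as the last step left them, time stands still between calls to the robot, and variables do not carry over. Pictures are saved under pics/ and viewed, and the job is handed in when it is done.

```bash
mkdir -p pics; ls; python3 - <<'E'
from station import r
import cv2,numpy as np
s=r.state()
for k in s: print(k,np.round(s[k],3).tolist())
for n in("side","top"):
    cv2.imwrite(f"pics/{n}0.png",r.grab_frame(n)[:,:,::-1])
    c=r.calibration(n);print(n,np.round(c["camera_matrix"],1).tolist(),np.round(c["pose"],3).tolist())
print(np.round(r.calibration("wrist")["hand_eye"],3).tolist(), r.pinch_z)
E
```

```text
pics
time_s 0.0
joint_pos [1.11, 0.494, 1.346, -0.0, 1.303, -0.095]
qd [0.001, -0.001, -0.0, -0.0, 0.001, 0.001]
joint_efforts [0.0, -88.216, -38.389, 0.0, 0.01, -0.0]
position [0.223, 0.583, 0.231]
orientation [[-0.001, 0.358, 0.934], [-0.001, 0.934, -0.358], [-1.0, -0.001, -0.0]]
force [-0.265, 0.23, -0.427]
torque [0.015, -0.021, 0.004]
width 0.085
side [[405.5, 0.0, 270.6], [0.0, 405.5, 214.0], [0.0, 0.0, 1.0]] [[0.889, -0.186, 0.419, 0.067], [-0.458, -0.384, 0.801, -1.152], [0.012, -0.904, -0.427, 0.624], [0.0, 0.0, 0.0, 1.0]]
top [[503.0, 0.0, 281.9], [0.0, 503.0, 220.8], [0.0, 0.0, 1.0]] [[-0.02, -0.988, 0.156, 0.357], [-1.0, 0.021, 0.0, -0.151], [-0.004, -0.156, -0.988, 1.654], [0.0, 0.0, 0.0, 1.0]]
[[-0.001, -0.302, 0.953, -0.143], [1.0, -0.002, 0.0, -0.0], [0.001, 0.953, 0.302, -0.076], [0.0, 0.0, 0.0, 1.0]] 0.0187
```

View pics/top0.png

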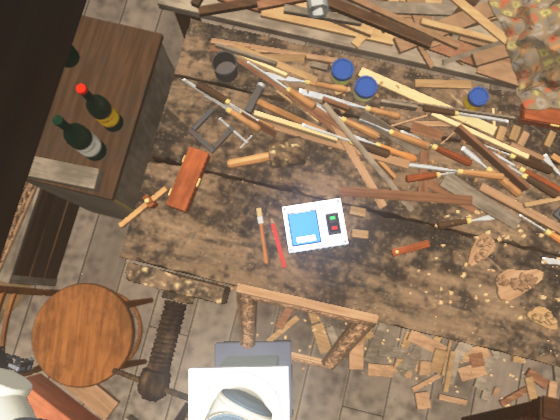

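View pics/side0.png

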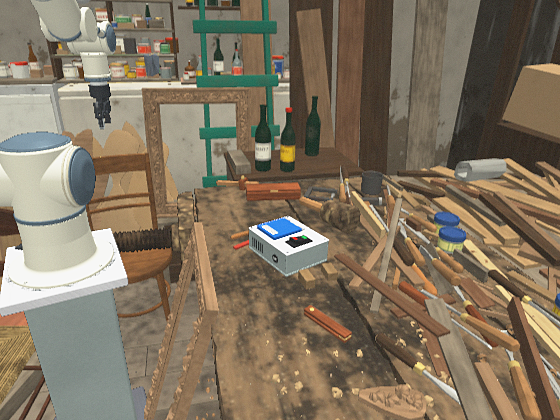

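The top view shows the unit at about (314,224) px, with the blue hatch at (303,227) and the black rocker at (333,222), its red mark nearest the robot. The pencil and brush lie at (278,245) and (263,235), and the side view agrees. Next I'll segment these and cast rays.

```bash
cat > h.py <<'E'
import numpy as np,cv2
from station import r
def ray(n,uv,z):
    c=r.calibration(n);K=np.array(c["camera_matrix"]);T=np.array(c["pose"])
    d=T[:3,:3]@np.linalg.solve(K,np.array([uv[0],uv[1],1.]));o=T[:3,3]
    return o+d*(z-o[2])/d[2]
def proj(n,p):
    c=r.calibration(n);K=np.array(c["camera_matrix"]);T=np.array(c["pose"])
    q=K@(T[:3,:3].T@(np.array(p)-T[:3,3]));return q[:2]/q[2]
E
python3 - <<'E'
from h import *
im=cv2.imread("pics/top0.png");
x0,y0,x1,y1=245,185,375,275
cv2.imwrite("pics/topz.png",cv2.resize(im[y0:y1,x0:x1],None,fx=6,fy=6,interpolation=cv2.INTER_NEAREST))
hsv=cv2.cvtColor(im,cv2.COLOR_BGR2HSV)
def m(lo,hi,z,name,box=(270,190,355,260)):
    k=cv2.inRange(hsv,lo,hi);b=np.zeros_like(k);b[box[1]:box[3],box[0]:box[2]]=1;k=k*b
    n,l,st,ce=cv2.connectedComponentsWithStats(k)
    for i in np.argsort(-st[1:,4])[:2]+1:
        if st[i,4]<4: continue
        pts=np.argwhere(l==i)[:,::-1]
        rc=cv2.minAreaRect(pts.astype(np.float32)); bx=cv2.boxPoints(rc)
        w=[ray("top",p,z) for p in bx]
        print(name,st[i,4],ce[i].round(1),"world",ray("top",ce[i],z).round(4),"edges",[round(float(np.linalg.norm(w[j]-w[(j+1)%4]))*1000,1) for j in range(4)]);print("  ang",[round(float(np.arctan2(*(w[(j+1)%4]-w[j])[1::-1])),3) for j in range(4)], np.round(np.array(w)[:,:2],3).tolist())
m((95,120,80),(125,255,255),.080,"hatch")
m((0,0,150),(179,60,255),.072,"plate")
m((0,0,0),(179,255,80),.079,"bezel",(322,205,345,240))
m((0,150,80),(8,255,255),.089,"red",(322,205,345,240))
m((45,100,60),(85,255,255),.083,"green",(322,205,345,240))
E
```

```text
hatch 78 [315.6 234.1] world [ 0.5607 -0.2558  0.08  ] edges [81.5, 40.7, 81.3, 40.4]
  ang [-0.542, -2.119, 2.596, 1.027] [[0.533, -0.218], [0.603, -0.26], [0.582, -0.295], [0.512, -0.253]]
hatch 48 [292. 233.] world [ 0.5659 -0.1814  0.08  ] edges [27.3, 102.4, 27.0, 102.3]
  ang [-1.138, -2.72, 2.0, 0.424] [[0.612, -0.145], [0.624, -0.17], [0.53, -0.212], [0.519, -0.187]]
plate 1771 [317.6 223.8] world [ 0.5947 -0.2636  0.072 ] edges [197.6, 163.5, 194.5, 163.1]
  ang [-1.439, -3.033, 1.701, 0.128] [[0.663, -0.146], [0.689, -0.342], [0.526, -0.359], [0.501, -0.166]]
plate 137 [305.8 238.4] world [ 0.5486 -0.2247  0.072 ] edges [64.2, 21.5, 64.0, 21.4]
  ang [-1.425, -3.008, 1.716, 0.14] [[0.555, -0.192], [0.564, -0.255], [0.543, -0.258], [0.533, -0.195]]
green 18 [331.8 217.3] world [ 0.6127 -0.3084  0.083 ] edges [12.7, 9.6, 12.6, 9.6]
  ang [-1.592, 3.105, 1.55, -0.035] [[0.617, -0.303], [0.617, -0.315], [0.607, -0.315], [0.608, -0.302]]
```

```bash
sleep 1; ls pics
```

```text
side0.png
top0.png
topz.png
```

View pics/topz.png

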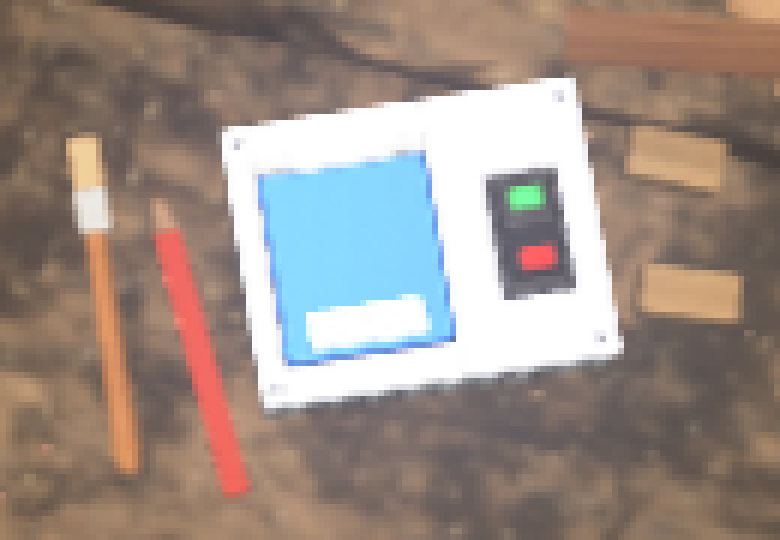

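```bash
python3 - <<'E'
from h import *
im=cv2.imread("pics/top0.png");hsv=cv2.cvtColor(im,cv2.COLOR_BGR2HSV)
sc=lambda p:(p[0]/6+245-.4,p[1]/6+185-.4)
print("pad",ray("top",sc((368,325)),.080))
print("red",ray("top",sc((537,258)),.087))
print("green",ray("top",sc((525,196)),.081))
cs=[sc(p) for p in((222,125),(576,78),(622,352),(268,410))]
w=np.array([ray("top",p,.072) for p in cs]);print(w.round(4));c=w.mean(0)
for i in range(4):
    d=w[(i+1)%4]-w[i];print(np.linalg.norm(d).round(4),np.arctan2(d[1],d[0]).round(3))
th=np.mean([np.arctan2(*(w[0]-w[3])[1::-1]),np.arctan2(*(w[1]-w[2])[1::-1]),np.arctan2(*(w[0]-w[1])[1::-1])-np.pi/2,np.arctan2(*(w[3]-w[2])[1::-1])-np.pi/2])
R=np.array([[np.cos(th),-np.sin(th)],[np.sin(th),np.cos(th)]])
print("yaw",th,"c",c)
for n,p in dict(rocker_off=(-21,-58,89),pad=(46-86,35,80),).items(): print(n,c[:2]+R@np.array(p[:2])/1000)
# frame rail triangulation
for a,b in(((240,289),(197,225)),((377,317),(206,308))):
    L=[]
    for n,uv in(("top",a),("side",b)):
        T=np.array(r.calibration(n)["pose"]);p=ray(n,uv,0);o=T[:3,3];L.append((o,(p-o)/np.linalg.norm(p-o)))
    A=np.stack([L[0][1],-L[1][1]],1);t=np.linalg.lstsq(A,L[1][0]-L[0][0],rcond=None)[0]
    print("rail",(L[0][0]+t[0]*L[0][1]).round(3),(L[1][0]+t[1]*L[1][1]).round(3))
E
```

```text
pad [ 0.54655529 -0.2247826   0.08      ]
red [ 0.579228   -0.31400434  0.087     ]
green [ 0.61326604 -0.30950243  0.081     ]
[[ 0.6565 -0.1503  0.072 ]
 [ 0.678  -0.3399  0.072 ]
 [ 0.5304 -0.3585  0.072 ]
 [ 0.5037 -0.1714  0.072 ]]
0.1908 -1.457
0.1488 -3.017
0.189 1.713
0.1542 0.137
yaw 0.12941139383703978 c [ 0.59215007 -0.25503401  0.072     ]
rocker_off [ 0.5788106  -0.31525908]
pad [ 0.54796779 -0.2254887 ]
rail [ 0.395 -0.012  0.033] [ 0.397 -0.012  0.033]
rail [ 0.299 -0.443  0.044] [ 0.281 -0.438  0.043]
```

Predictions from the case corners and the direct sightings of the pad and red mark agree to within 2 mm. The unit is centred at (0.592, -0.255) with yaw 0.13, and the wooden rail is low at z≈0.04. I'll shut the fingers and swing across at height.

```bash
python3 -m jog '-1 0 -28 25.6 0;-1 0 -28 25.6 0;-1 0 -28 25.6 0;-1 0 -28 25.6 0;-1 0 -28 25.6 0;-1 0 -28 25.6 0;-1 0 -28 25.6 0;-1 0 -28 25.6 0;-1 0 -28 25.6 0;-1 0 -28 25.6 0' 20; python3 -m jog '-1 0 -28 25.6 0;-1 0 -28 25.6 0;-1 0 -28 25.6 0;-1 0 -28 25.6 0;-1 0 -28 25.6 0;-1 0 -28 25.6 0;-1 0 -28 25.6 0;-1 0 -28 25.6 0;-1 0 -28 25.6 0;-1 0 -28 25.6 0'
```

```text
time_s: 0.93
position: [0.3625, 0.2289, 0.2312]
orientation: [[-0.0, 0.357, 0.934], [-0.0, 0.934, -0.357], [-1.0, -0.0, -0.0]]
force: [0.4, 0.5, -0.6]
width: -0.0001
time_s: 1.77
position: [0.5015, -0.1244, 0.2311]
orientation: [[-0.0, 0.358, 0.934], [0.0, 0.934, -0.358], [-1.0, 0.0, -0.0]]
force: [0.7, 1.0, -0.8]
width: 0.0001
```

```bash
python3 -m jog '-1 0 -30 27 0;-1 0 -30 27 0;-1 0 -30 27 0;-1 0 -30 27 0;-1 0 -29 27 0;-1 20 0 0 -0.124;-1 20 0 0 -0.124;-1 10 0 0 -0.124;-1 0 0 0 -0.124;-1 0 0 0 0'; python3 - <<'E'
from h import *
s=r.state();p=np.array(s["position"]);R=np.array(s["orientation"])
im=r.grab_frame("wrist")[:,:,::-1];cv2.imwrite("pics/w1.png",im)
cv2.imwrite("pics/s1.png",r.grab_frame("side")[:,:,::-1])
np.savez("w1.npz",p=p,R=R);print(p,R.round(3).tolist())
E
```

```text
time_s: 2.6
position: [0.5736, -0.3096, 0.18]
orientation: [[-0.002, -0.136, 0.991], [0.001, 0.991, 0.136], [-1.0, 0.002, -0.002]]
force: [0.4, 0.7, 0.3]
width: -0.0002
[ 0.57357728 -0.30958755  0.18003186] [[-0.002, -0.136, 0.991], [0.001, 0.991, 0.136], [-1.0, 0.002, -0.002]]
```

View pics/w1.png

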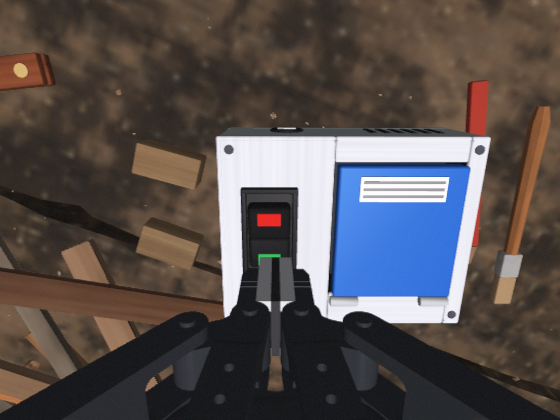

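View pics/s1.png

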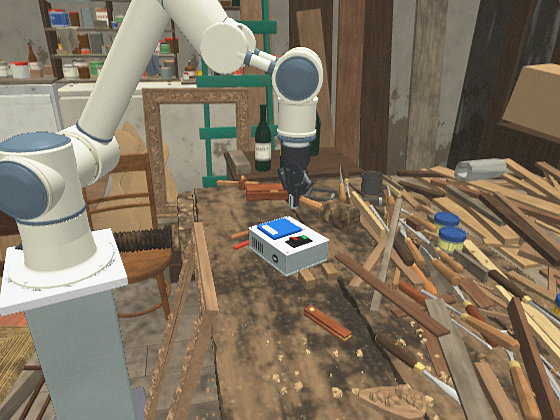

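The wrist view looks back towards the robot, so the near edge is at the top. It shows the red mark at (269,220), the green at (269,257) and the white pad centred at (404,190). I'll cast these as a check.

```bash
python3 - <<'E'
from h import *
d=np.load("w1.npz");c=r.calibration("wrist");K=np.array(c["camera_matrix"]);H=np.array(c["hand_eye"])
T=np.eye(4);T[:3,:3]=d["R"];T[:3,3]=d["p"];W=T@H
def wr(uv,z):
    v=W[:3,:3]@np.linalg.solve(K,np.array([*uv,1.]));o=W[:3,3];return o+v*(z-o[2])/v[2]
im=cv2.imread("pics/w1.png");hsv=cv2.cvtColor(im,cv2.COLOR_BGR2HSV)
k=cv2.inRange(hsv,(0,150,80),(8,255,255));k[:, :230]=0;k[:,310:]=0
v,u=np.nonzero(k);print("red",u.mean(),v.mean(),len(u),wr((u.mean(),v.mean()),.089))
print("pad",wr((404,190),.080))
print("pad width",np.linalg.norm(wr((360,190),.08)-wr((448,190),.08)))
w=np.array([wr(p,.074) for p in((242,189),(297,189))]);print("bezel near edge",w)
w=np.array([wr(p,.072) for p in((217,137),(490,137))]);print("near edge",w,np.linalg.norm(w[0]-w[1]))
e=(w[0]-w[1])[:2];print("yaw",np.arctan2(e[1],e[0])+np.pi/2)
print("rocker near edge", wr((269,206),.09))
E
```

```text
red 268.56325301204816 219.539156626506 332 [ 0.58125482 -0.31383547  0.089     ]
pad [ 0.55009215 -0.22276801  0.08      ]
pad width 0.06143558521797981
bezel near edge [[ 0.5661983  -0.33514529  0.074     ]
 [ 0.56092276 -0.29625527  0.074     ]]
near edge [[ 0.5322973  -0.35628422  0.072     ]
 [ 0.50694931 -0.16985842  0.072     ]] 0.18814117446961476
yaw 0.13513953577068194
rocker near edge [ 0.57121216 -0.31483375  0.09      ]
```

Both views agree to about 3 mm. I'll line up over the red half and come down to just above it.

```bash
python3 -m jog '-1 30 -6 3 0;-1 30 0 0 0;-1 20 0 0 0;-1 0 0 0 0'; python3 -m jog '-1 3 0 0 0;-1 3 0 0 0;-1 2 0 0 0;-1 2 0 0 0;-1 0 0 0 0'
```

```text
time_s: 3.03
position: [0.5761, -0.3142, 0.0977]
orientation: [[-0.005, -0.126, 0.992], [0.003, 0.992, 0.126], [-1.0, 0.004, -0.004]]
force: [-0.9, 0.3, -1.2]
width: 0.0003
time_s: 3.45
position: [0.5781, -0.3155, 0.0918]
orientation: [[0.001, -0.129, 0.992], [-0.001, 0.992, 0.129], [-1.0, -0.001, 0.001]]
force: [0.3, 0.2, 0.1]
width: -0.0004
```

```bash
python3 -m jog '-1 2 0 0 0;-1 2 0 0 0;-1 0 0 0 0'; python3 -m jog '-1 2 0 0 0;-1 2 0 0 0;-1 0 0 0 0;-1 0 0 0 0'
```

```text
time_s: 3.7
position: [0.5778, -0.3155, 0.0872]
orientation: [[-0.0, -0.13, 0.992], [-0.0, 0.992, 0.13], [-1.0, -0.0, -0.0]]
force: [0.5, -0.2, 0.6]
width: 0.0003
time_s: 4.03
position: [0.5778, -0.3154, 0.0831]
orientation: [[-0.0, -0.13, 0.992], [0.0, 0.992, 0.13], [-1.0, 0.0, -0.0]]
force: [-0.9, -0.7, 0.5]
width: -0.0002
```

There's no clear force at 83 mm, so I'll look.

```bash
python3 - <<'E'
from h import *
im=r.grab_frame("wrist")[:,:,::-1];cv2.imwrite("pics/w2.png",cv2.resize(im[100:300,180:380],None,fx=3,fy=3))
print(r.state()["force"],r.state()["position"])
E
```

```text
[-0.96437023 -0.69772987 -0.10052627] [ 0.57794901 -0.31538169  0.08313107]
```

View pics/w2.png

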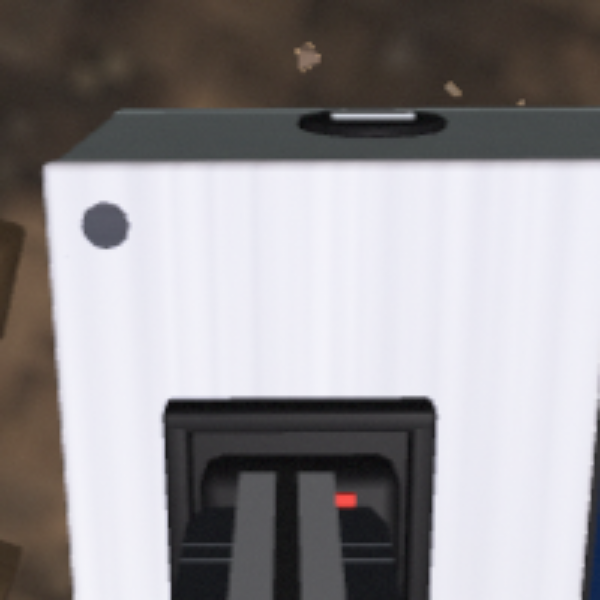

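The tip is on the red half, which already stands lower than the bezel. I'll keep going until the stop shows as force.

```bash
python3 -m jog '-1 1 0 0 0;-1 0 0 0 0;-1 0 0 0 0'; python3 -m jog '-1 1 0 0 0;-1 0 0 0 0;-1 0 0 0 0';
```

```text
time_s: 4.33
position: [0.578, -0.3154, 0.0827]
orientation: [[0.0, -0.13, 0.992], [-0.0, 0.992, 0.13], [-1.0, -0.0, 0.0]]
force: [-3.6, 1.7, 8.2]
width: 0.0001
time_s: 4.58
position: [0.5781, -0.3155, 0.0824]
orientation: [[0.001, -0.13, 0.992], [-0.0, 0.992, 0.13], [-1.0, -0.001, 0.001]]
force: [-5.8, 2.1, 18.4]
width: -0.0001
```

The hard stop is reached: 18 N with the tip hardly moving. I'll lift and check.

```bash
python3 -m jog '-1 0 0 0 0;-1 -30 0 0 0;-1 -30 0 0 0;-1 0 0 0 0'; python3 - <<'E'
from h import *
s=r.state();p=np.array(s["position"]);R=np.array(s["orientation"])
im=r.grab_frame("wrist")[:,:,::-1];cv2.imwrite("pics/w3.png",im)
print(p,s["force"],R.round(3).tolist())
rt=np.array([.548,-.2245,.0])-p;print("to pad, tool mm",(R.T@rt*1000).round(1))
E
```

```text
time_s: 4.92
position: [0.5803, -0.3168, 0.1466]
orientation: [[0.006, -0.13, 0.992], [-0.004, 0.992, 0.13], [-1.0, -0.005, 0.006]]
force: [0.9, -0.3, 1.0]
width: -0.0
[ 0.58031624 -0.31677865  0.14663787] [ 0.94430158 -0.34877054  0.96088372] [[0.006, -0.13, 0.992], [-0.004, 0.992, 0.13], [-1.0, -0.005, 0.006]]
to pad, tool mm [146.1  96.4 -20.9]
```

View pics/w3.png

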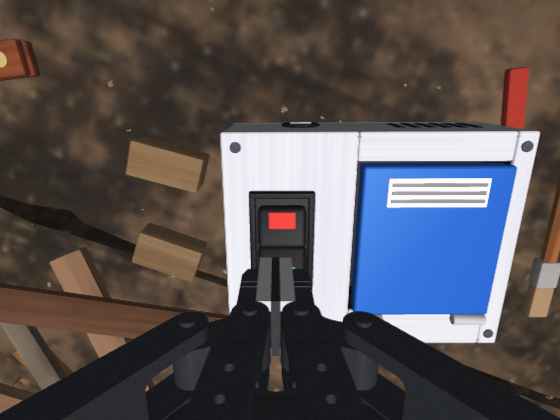

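The rocker's red half is sunk and the red mark at (282,220) is flat in the bezel, so the switch is off. Now over the pad, which the earlier views put at (0.548, -0.2245).

```bash
python3 -m jog '-1 0 32 -8 0;-1 0 32 -8 0;-1 0 32 -8 0;-1 30 0 0 0;-1 20 0 0 0;-1 5 0 0 0;-1 0 0 0 0'; python3 - <<'E'
from h import *
im=r.grab_frame("wrist")[:,:,::-1];cv2.imwrite("pics/w4.png",im)
E
```

```text
time_s: 5.55
position: [0.5407, -0.2228, 0.0846]
orientation: [[-0.003, -0.13, 0.992], [0.002, 0.992, 0.13], [-1.0, 0.002, -0.003]]
force: [0.1, -0.2, 0.3]
width: 0.0001
```

View pics/w4.png

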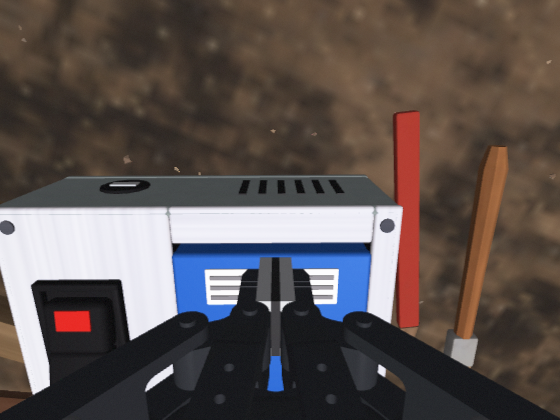

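The tip is centred sideways on the pad and about 4 mm near. I'll shift it 4 mm and press in steps.

```bash
python3 -m jog '-1 0 0 4 0;-1 2 0 0 0;-1 2 0 0 0;-1 1 0 0 0;-1 0 0 0 0'; python3 -m jog '-1 2 0 0 0;-1 2 0 0 0;-1 0 0 0 0'; python3 -m jog '-1 1 0 0 0;-1 1 0 0 0;-1 0 0 0 0'
```

```text
time_s: 6.02
position: [0.5456, -0.2229, 0.0813]
orientation: [[0.0, -0.13, 0.992], [-0.0, 0.992, 0.13], [-1.0, -0.0, 0.0]]
force: [-0.2, 0.7, -0.5]
width: -0.0001
time_s: 6.27
position: [0.5456, -0.2229, 0.0771]
orientation: [[0.0, -0.13, 0.992], [-0.0, 0.992, 0.13], [-1.0, -0.0, 0.0]]
force: [-0.9, -1.5, 3.0]
width: -0.0
time_s: 6.52
position: [0.5456, -0.2229, 0.0752]
orientation: [[0.0, -0.13, 0.992], [-0.0, 0.992, 0.13], [-1.0, -0.0, 0.0]]
force: [-0.4, -1.1, 4.2]
width: 0.0001
```

```bash
python3 -m jog '-1 1 0 0 0;-1 0 0 0 0;-1 0 0 0 0';python3 -m jog '-1 1 0 0 0;-1 0 0 0 0;-1 0 0 0 0'
```

```text
time_s: 6.77
position: [0.5457, -0.2229, 0.0743]
orientation: [[0.0, -0.13, 0.992], [-0.0, 0.992, 0.13], [-1.0, -0.0, 0.0]]
force: [-0.7, -1.8, 2.9]
width: 0.0
time_s: 7.02
position: [0.5457, -0.2229, 0.0733]
orientation: [[0.0, -0.13, 0.992], [-0.0, 0.992, 0.13], [-1.0, -0.0, 0.0]]
force: [-0.1, -1.4, 4.6]
width: -0.0004
```

```bash
python3 -m jog '-1 0.6 0 0 0;-1 0 0 0 0;-1 0 0 0 0';python3 -m jog '-1 0.6 0 0 0;-1 0 0 0 0;-1 0 0 0 0'
```

```text
time_s: 7.27
position: [0.5457, -0.2229, 0.0728]
orientation: [[0.0, -0.13, 0.992], [-0.0, 0.992, 0.13], [-1.0, -0.0, 0.0]]
force: [-1.0, -1.3, 5.9]
width: 0.0001
time_s: 7.52
position: [0.5458, -0.2229, 0.0724]
orientation: [[0.0, -0.13, 0.992], [-0.0, 0.992, 0.13], [-1.0, -0.0, 0.0]]
force: [-2.6, -0.2, 9.6]
width: 0.0001
```

The hatch is at its hard stop, 9.6 N and rising. I'll let go by moving up and back towards the robot.

```bash
python3 -m jog '-1 -30 0 -10 0;-1 -25 0 -32 0;-1 -20 0 -35 0;-1 -20 0 -35 0;-1 -20 0 -20 0;-1 0 0 0 0;-1 0 0 0 0;-1 0 0 0 0;-1 0 0 0 0;-1 0 0 0 0'; python3 - <<'E'
from h import *
for n in("wrist","side","top"):cv2.imwrite(f"pics/{n}5.png",r.grab_frame(n)[:,:,::-1])
E
```

```text
time_s: 8.35
position: [0.4151, -0.2396, 0.1862]
orientation: [[-0.001, -0.131, 0.991], [0.001, 0.991, 0.131], [-1.0, 0.001, -0.001]]
force: [-0.1, 0.4, 0.6]
width: -0.0004
```

View pics/wrist5.png

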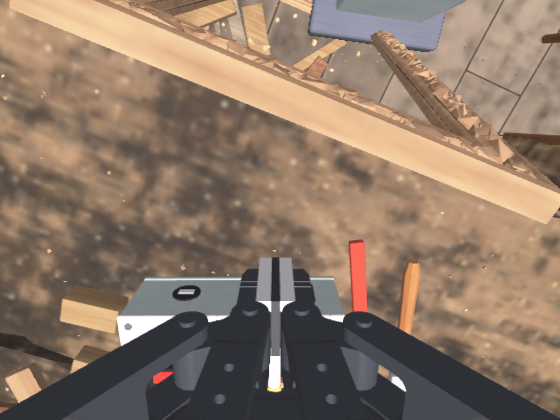

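View pics/side5.png

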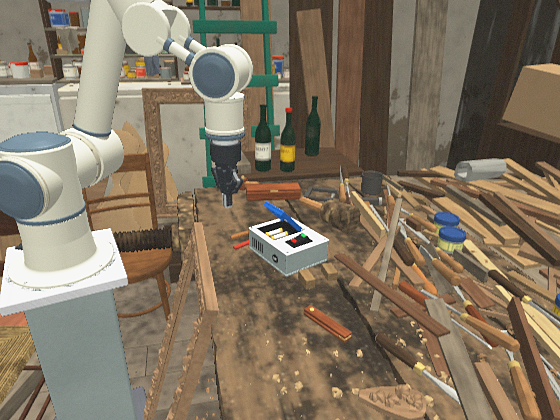

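The side view shows the hatch standing open, its raised edge at about (268,205), and the arm clear. I'll let a second pass, then compare the raised edge with where it should be at 0.8 rad.

```bash
python3 -m jog '-1 0 0 0 0;-1 0 0 0 0;-1 0 0 0 0;-1 0 0 0 0;-1 0 0 0 0;-1 0 0 0 0;-1 0 0 0 0;-1 0 0 0 0;-1 0 0 0 0;-1 0 0 0 0' | head -2; python3 - <<'E'
from h import *
im=np.ascontiguousarray(r.grab_frame("side")[:,:,::-1]);t=np.ascontiguousarray(r.grab_frame("top")[:,:,::-1])
th=.13;c=np.array([.593,-.2545])
def U(x,y,z):return np.array([c[0]+np.cos(th)*x-np.sin(th)*y,c[1]+np.sin(th)*x+np.cos(th)*y,z])
sc=5
A=cv2.resize(im[185:285,235:345],None,fx=sc,fy=sc,interpolation=cv2.INTER_CUBIC)
for a,col in((.8,(0,255,0)),(.7,(0,0,255))):
  for y in(-.010,.080):
    # top surface point at near edge: 102 mm out, 3 mm up
    x=.046-.102*np.cos(a)+.003*np.sin(a);z=.077+.102*np.sin(a)+.003*np.cos(a)
    q=proj("side",U(x,y,z));print(a,y,q.round(1))
    cv2.circle(A,tuple(int(v) for v in((q-[235,185]+.5)*sc)),4,col,1)
cv2.imwrite("pics/s6.png",A)
cv2.imwrite("pics/t6.png",cv2.resize(t[185:275,245:375],None,fx=6,fy=6,interpolation=cv2.INTER_CUBIC))
E
```

```text
time_s: 9.33
position: [0.4147, -0.24, 0.1871]
0.8 -0.01 [284.  211.3]
0.8 0.08 [265.7 200.5]
0.7 -0.01 [281.8 214.3]
0.7 0.08 [263.7 203.3]
```

View pics/s6.png

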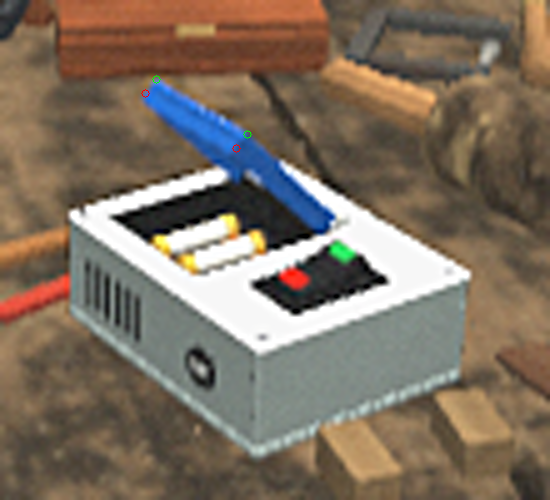

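View pics/t6.png

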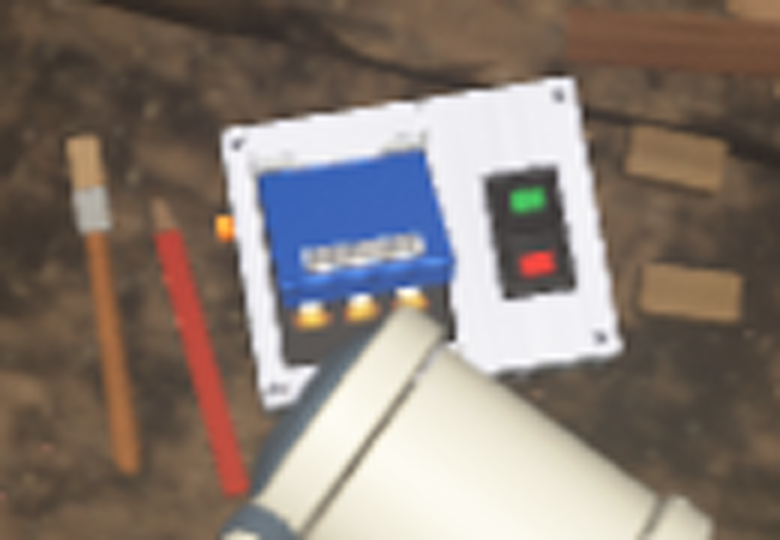

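The hatch edge lies on the 0.8 rad marks. The orange flag is out at (225,228) in the top crop, the rocker's green end is up, and the pencil, brush and blocks are unmoved. Handing in.

```bash
python3 -c "
from station import r
print(r.state()['force'],r.state()['time_s']);print(r.sign_off())"
```

```text
[-0.69696195 -0.34968441 -0.29385219] 9.4333
the job is handed in; nothing more can be done
None
```

The job is done and handed in at 9.4 s, with one press on the rocker and one on the hatch and nothing grasped. The sign-off gave no verdict.

- **Rocker:** I pressed the red half down with the shut fingers to its hard stop, at about 18 N. Afterwards the red half sat low and the green end stood up.
- **Hatch:** I pressed it once near the pad to its stop, at about 10 N, then let go up and back. It popped open by itself and was still open about a second later. In the side view its raised edge lay on the marks I calculated for 0.8 rad.
- **Final checks:** The orange flag shows out. The pencil, brush and both blocks are where they were in the top view. The arm stands clear with only noise on the force reading.

I did not measure the marking gauge and sliding bevel again at the end, but the arm never worked near them. I judged the rocker's position from the stop force and the pictures, not from a joint reading. No check failed or disagreed. The two camera views differed by 3 to 4 mm at most.

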